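# Check the pitch of a feed screw with a comb leaf

## Robot

A 6-joint arm with a two-finger parallel gripper is mounted at the origin on the work surface. World frame = base frame: x ahead of the robot, y to its left, z up, the work surface at z = 0. Lengths are in m, angles in rad, forces in N, time in s.
With the tool pointing down it reaches from about 0.375 to 0.9 m from the base axis. Payload 3.1 kg.
Tool frame: the origin (TCP) lies between the finger pads; the fingertips stand 8 mm ahead of it and the grasp point (between the pads) lies 11 mm behind it; z points along the fingers, y is the line along which they close (so a half turn about z gives the same grasp; the last joint's range is limited). The gripper opens to 87 mm and grips with 3 to 60 N. Pads are 19 mm wide; open, the fingers measure 117 mm over their backs; the gripper's body (75 mm by 190 mm) begins 51 mm behind the grasp point.
Start: joints at [-1.335, 0.527, 1.433, -0, 1.181, -0.178], TCP at [0.252, -0.572, 0.202] pointing down, gripper open.
Joint ranges: [-3.08, 3.08], [-0.75, 2.2], [0.22, 2.44], [-1.43, 4.57], [0, 2.65], [-2.85, 2.85]. Speed limits (rad/s): [2.79, 2.79, 3.14, 3.14, 3.14, 3.14].

## Interface

Orientations are given as a unit quaternion [x, y, z, w].
In Python, from rig import robot, vision, job gives the robot as it stands.
- The arm moves only by the shell command python3 -m handwheel 'ROWS' [OPENING] [FORCE]. ROWS is JSON, a list of rows, each a list of 4 numbers: the shift along the tool's x, y, z as a fraction of full scale, then the turn about the tool's z as a fraction of full scale. A call has 1 to 20 rows; each row is the pose to reach, as a shift and turn from the pose commanded when the call began, along the tool's axes at that moment, turning the shorter way round; what a row does not reach only later rows make up. Full scale, the value 1, is 300 mm for a shift and 2 pi rad for a turn. A row lasts 1/12 s, in which the tool goes at most 41.7 mm and 7.16 degrees, less where a joint would pass 70% of its speed; a pose out of reach is approached as far as the arm can. A call with a number of a shift or a turn outside -1 to 1 is refused whole. A call with a gripper value outside its range is refused whole. OPENING is the opening in per cent of the stroke, from 0 (shut) to 100 (fully open), set as the call begins (- or left out, the last holds). The fingers move at their own pace and stop on an object; FORCE is the grip in N (left out, the last holds). Time passes only in rows, so rows that repeat a pose let the fingers close. It gives the time, the measured TCP pose, the force, the opening and the grip force at its end, in the units of the state.
- robot.get_obs(): the state, without advancing time (a new reading comes with each control period).
- vision.camera(name): name is "side" or "top" or "wrist"; returns a dict with "frame" (420x560x3 uint8, red, green, blue), "K" (3x3 intrinsics, pixels), "cam_to_world" (4x4, takes a point from camera to world coordinates); the wrist camera has in their place "hand_eye" (4x4, takes a point from camera to tool coordinates, whose origin is the TCP and whose axes are the flange's). Camera axes: x right, y down, z forward; pixel columns grow to the right and rows downward; lengths in m; the calibration is good to about 2 mm. A picture is of the moment at which its call begins: read the wrist's pose just before it. There is no depth.
- job.hand_in(): hands the job in; it is judged then, once.
Trained networks look in the newest picture that a camera, given by its name, has taken for a name from the list of things; names that differ only in an ending like _2 or _b are one class to them, and where a whole thing is asked for, a point or a joint stands for the part that bears it (a point fixed in the world has none). Each returns a list of dicts, best first, with "conf" (0 to 1); they miss things now and then, are a little off and sometimes report something else, mostly with a low value. They report only what shows in the picture. A call takes as long as a camera call. They do not tell look-alikes from the thing itself.
- vision.look_for(camera, label): "point" ([row, column] in pixels, amid what is visible of it).
- vision.outline_of(camera, label): "mask" (420x560 bool, what is visible of it) and "point" ([row, column] in pixels, amid what is visible of it).
The state is a dict: "time": time; "q": joint angles; "joint_velocities": joint speeds; "joint_torque": joint torques, N m; "position": TCP position; "tool_rot": TCP orientation; "ft_force": force on the tool from outside, world axes, zero at the start; "moment": the same for the moment, N m; "grip_width": finger opening in m; "grip_force": force on a finger pad.
Only numpy, scipy, OpenCV 4.12 (cv2) and the standard library are available. Lean on these libraries where they do the work, as an engineer would, in place of code of your own. Each camera call takes 0.05 s, during which the arm holds its last target. There are 200 camera calls.

## Task

Take the comb leaf with the blue grip from the rack and set it, teeth down, along the white feed screw, so that its middle tooth goes into the groove painted blue, all its teeth lie in the thread and both its feet stand on the dark rest blocks at the ends of the screw. Press down on it to check that it sits flat, then let go and leave it standing there. Leave the yellow and red leaves where they stand.

Things in the scene. Friction and masses are not known exactly. Their poses are not given: they have to be found in the camera images.
- leaf28_grip (a point): comb leaf to use, loose, upright, 200 g: aluminium blade 146 mm long, 8 thick; below it three rounded teeth 5 wide, 10 long, 28 mm apart, one central, and at each end a foot 44 across, its sole 7 mm below the tooth tips; on top, central, a blue plastic grip 44 long, 18 thick, 34 tall. This point is the grip's centre, 74 mm above the soles; x along the blade, y across it, z up. Same both ways round
- screw_seat (a point): top of the core in the blue middle groove of the white screw, fixed, 59 mm above the table; x along the screw, z up. Pitch 28 mm, 42 mm over the crests, grooves 7 deep, 21 wide. Dark rest blocks, 34 long, 84 across, flat tops 6 mm below this point, are centred 69 mm either side of the stand's middle (at most 6 mm from here). Seated, the leaf's grip centre is 68 mm above this point
- leaf20_grip (a point): does not fit: leave it. Like the blue leaf, but with a yellow grip and five teeth 20 mm apart. This point is the centre of its grip; x along the blade, z up. The three leaves stand parallel on a grey plate 12 mm thick, in any order, 76 mm apart across the blades, with dark ribs 8 mm high between them
- leaf36_grip (a point): does not fit: leave it. Like the blue leaf, but with a red grip and two teeth 36 mm apart. This point is the centre of its grip; x along the blade, z up. The three leaves stand parallel on a grey plate 12 mm thick, in any order, 76 mm apart across the blades, with dark ribs 8 mm high between them
Mind the look-alikes: they are no part of the job. Leave any pink look-alike of the part that bears leaf28_grip alone.

How it is judged:
On the way:
1. the blue leaf is seated in the thread and its feet pressed down on the rest blocks with more than 3.5 N (more than its own weight) (x of leaf28_grip in the frame of screw_seat between -0.012 and 0.012 m and y of leaf28_grip in the frame of screw_seat between -0.012 and 0.012 m and z of leaf28_grip in the frame of screw_seat between 0.064 and 0.071 m and angle between leaf28_grip's own z axis and vertical below 0.175 rad and angle between the x axis of leaf28_grip and the x axis of screw_seat, either way round below 0.175 rad and contact force between leaf28 and stand above 3.5 N), for 0.1 s.
At the end, for the whole second after the job is handed in: The blue leaf stands released and at rest in the thread: its grip centre within 12 mm of the point over the blue groove along and across the screw, no more than 3 mm higher than fully seated, tilted less than 10 degrees, its blade within 10 degrees of the screw's axis (x of leaf28_grip in the frame of screw_seat between -0.012 and 0.012 m and y of leaf28_grip in the frame of screw_seat between -0.012 and 0.012 m and z of leaf28_grip in the frame of screw_seat between 0.064 and 0.071 m and angle between leaf28_grip's own z axis and vertical below 0.175 rad and angle between the x axis of leaf28_grip and the x axis of screw_seat, either way round below 0.175 rad and linear speed of leaf28 below 0.02 m/s); the robot touches nothing.
It fails at once if the yellow or red leaf is moved more than 20 mm (distance of any of leaf20_grip, leaf36_grip from where it was at the start of the episode above 0.02 m).
It also fails if it takes over 43 s, if anything falls off the work surface, if the arm or the gripper's body presses on something with over 40 N, if the wrist force passes 120 N, or if a joint passes its speed limit or range.

## Working session

There is one attempt and no reset: what is moved stays moved. The work goes in short steps, Python scripts to look and compute and a shell command to move; the robot and the scene stay as the last step left them, time stands still between calls to the robot, and variables do not carry over. Pictures are saved under pics/ and viewed, at most 10 in all, crops included, and the job is handed in when it is done.

```bash
mkdir -p pics; cat > h.py <<'E'
import numpy as np, cv2
from rig import robot, vision, job
from scipy.spatial.transform import Rotation as R
def snap(c):
    o=robot.get_obs(); d=vision.camera(c)
    if c=="wrist":
        T=np.eye(4);T[:3,:3]=R.from_quat(o["tool_rot"]).as_matrix();T[:3,3]=o["position"]
        d["cam_to_world"]=T@d["hand_eye"]
    return d
def save(d,n,crop=None,s=1):
    f=d["frame"]
    if crop: r0,r1,c0,c1=crop; f=f[r0:r1,c0:c1]
    cv2.imwrite("pics/"+n,cv2.resize(f[...,::-1],None,fx=s,fy=s,interpolation=cv2.INTER_CUBIC))
def at_z(d,p,z):
    v=d["cam_to_world"][:3,:3]@np.linalg.inv(d["K"])@[p[1],p[0],1.]
    o=d["cam_to_world"][:3,3]; return o+v*(z-o[2])/v[2]
def proj(d,P):
    q=np.linalg.inv(d["cam_to_world"])@np.r_[P,1]; u=d["K"]@q[:3]; return (u[:2]/u[2])[::-1]
E
python3 - <<'E'
from h import *
np.set_printoptions(precision=3,suppress=True)
o=robot.get_obs();print(o["time"],o["position"],R.from_quat(o["tool_rot"]).as_matrix())
fr=[]
for c in ["top","side"]:
    d=snap(c);save(d,c+".png");print(c,d["cam_to_world"][:3,3])
    for l,z in [("leaf28_grip",.086),("leaf20_grip",.086),("leaf36_grip",.086),("screw_seat",.059)]:
        for r in vision.look_for(c,l): print(c,l,np.round(r["point"]),round(r["conf"],2),at_z(d,r["point"],z))
E
```

```text
0.0 [ 0.252 -0.571  0.201] [[ 0.915  0.403 -0.001]
 [ 0.403 -0.915  0.002]
 [ 0.    -0.002 -1.   ]]
top [0.418 0.115 1.084]
top leaf28_grip [210. 241.] 0.77 [0.508 0.173 0.086]
top leaf28_grip [301. 206.] 0.66 [0.307 0.242 0.086]
top leaf28_grip [286. 291.] 0.64 [0.345 0.06  0.086]
top leaf28_grip [303. 118.] 0.58 [0.299 0.433 0.086]
top leaf28_grip [128. 284.] 0.57 [0.697 0.085 0.086]
top leaf28_grip [207. 207.] 0.49 [0.513 0.249 0.086]
top leaf20_grip [201. 173.] 0.63 [0.524 0.325 0.086]
top leaf36_grip [204. 208.] 0.72 [0.521 0.248 0.086]
top screw_seat [210. 390.] 0.76 [ 0.523 -0.164  0.059]
side [0.117 0.939 0.679]
side leaf28_grip [240. 348.] 0.98 [0.324 0.128 0.086]
side leaf28_grip [364. 291.] 0.91 [0.307 0.46  0.086]
side leaf28_grip [298. 338.] 0.83 [0.289 0.297 0.086]
side leaf28_grip [246. 255.] 0.71 [0.482 0.222 0.086]
side leaf28_grip [208. 190.] 0.66 [0.666 0.159 0.086]
side leaf20_grip [290. 208.] 0.61 [0.499 0.37  0.086]
side leaf36_grip [262. 236.] 0.67 [0.492 0.283 0.086]
side screw_seat [177. 308.] 0.62 [ 0.505 -0.12   0.059]
```

View pics/top.png

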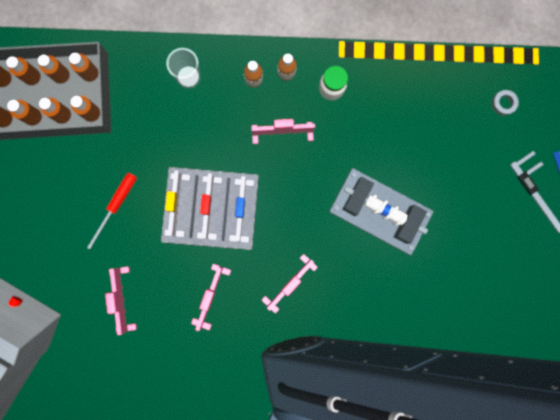

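View pics/side.png

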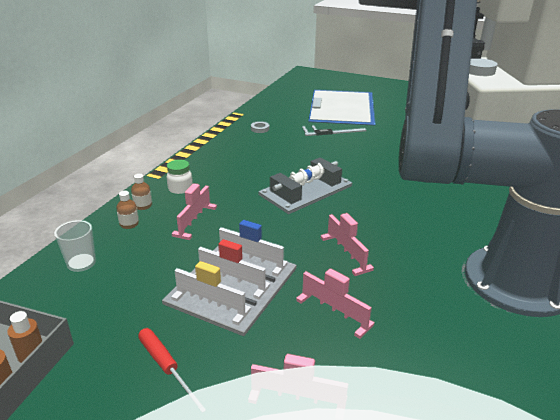

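Blue-gripped leaf candidates in the top view are the rack leaf at (row 207, col 240) and four pink look-alikes at (130,284), (301,118), (298,210) and (285,291). The red leaf (204,206) and yellow leaf (201,171) share the rack. Only (207,240) has a blue grip. The screw's blue groove is at about (210,387). I'll confirm in one enlarged crop.

```bash
python3 - <<'E'
from h import *
np.set_printoptions(precision=4,suppress=True)
d=snap("top");save(d,"crop.png",(160,260,150,450),2.6)
hsv=cv2.cvtColor(d["frame"],cv2.COLOR_RGB2HSV)
m=cv2.inRange(hsv,(105,120,60),(125,255,255))
n,l,s,c=cv2.connectedComponentsWithStats(m)
for i in range(1,n):
    if s[i,4]>15:
        p=c[i][::-1]; print(s[i],p,at_z(d,p,.103),at_z(d,p,.062))
# blade line & stand block line
for lab,z in (("leaf28_grip",.07),):
  for r in vision.outline_of("top",lab):
    ys,xs=np.nonzero(r["mask"]); print(r["point"],len(ys),ys.min(),ys.max(),xs.min(),xs.max())
    W=np.array([at_z(d,p,z)[:2] for p in zip(ys,xs)]); w,v=np.linalg.eigh(np.cov(W.T)); print(W.mean(0),np.degrees(np.arctan2(v[1,1],v[0,1])))
# white screw
m=cv2.inRange(hsv,(0,0,170),(180,60,255)); m[:, :340]=0;m[:,440:]=0;m[:170]=0;m[250:]=0
ys,xs=np.nonzero(m);W=np.array([at_z(d,p,.06)[:2] for p in zip(ys,xs)]); w,v=np.linalg.eigh(np.cov(W.T)); print("screw",W.mean(0),w**.5,np.degrees(np.arctan2(v[1,1],v[0,1])))
m=cv2.inRange(d["frame"],(0,0,0),(50,50,50)); n,l,s,c=cv2.connectedComponentsWithStats(m)
for i in range(1,n):
    if s[i,4]>100 and 340<c[i][0]<440 and 170<c[i][1]<250: print("blk",s[i],at_z(d,c[i][::-1],.053))
E
```

```text
[554 152   6  20  73] [158.9863 557.274 ] [ 0.6427 -0.5254  0.103 ] [ 0.6521 -0.5522  0.062 ]
[235 197  10  21 162] [206.9691 239.4506] [0.5137 0.1767 0.103 ] [0.5177 0.1793 0.062 ]
[382 205   9  11  60] [209.9333 386.15  ] [ 0.5171 -0.144   0.103 ] [ 0.5212 -0.1548  0.062 ]
[284.3, 291.9] 632 255 312 263 317
[0.3462 0.06  ] 138.74084738492203
[297.5, 209.2] 657 265 330 193 230
[0.3136 0.2376] 162.460454973141
[299.2, 117.4] 887 268 334 106 136
[0.3001 0.4374] -169.7844719354986
[210.0, 240.5] 534 177 242 230 253
[0.5118 0.1751] 176.57519629789996
[129.0, 283.4] 636 120 142 253 314
[0.6993 0.0798] 94.38049435331709
screw [ 0.5181 -0.1424] [0.0336 0.0516] 58.083128429422494
```

View pics/crop.png

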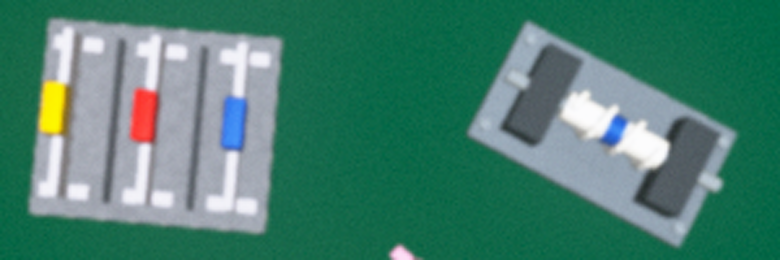

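Confirmed: blue grip at crop (234,123), i.e. (0.513, 0.177), 76 mm from red. The screw's blue groove is at (0.52,-0.15), axis about 60°. I'll look over the screw from close first, with the hand still empty.

```bash
python3 -m handwheel '[[0.6,-0.46,-0.2,0],[0.6,-0.46,-0.2,0],[0.6,-0.46,-0.2,0],[0.6,-0.46,-0.2,0],[0.6,-0.46,-0.2,0],[0.6,-0.46,-0.2,0],[0.6,-0.46,-0.2,0],[0.6,-0.46,-0.2,0]]' 60
python3 -m handwheel '[[0.6,-0.46,0,0],[0.6,-0.46,0,0],[0.6,-0.46,0,0],[0.6,-0.46,0,0],[0.6,-0.46,0,0],[0.6,-0.46,0,0],[0.6,-0.46,0,0],[0.6,-0.46,0,0]]'
python3 - <<'E'
from h import *
np.set_printoptions(precision=4,suppress=True)
d=snap("wrist");save(d,"w1.png");print(d["hand_eye"],proj(d,[.52,-.15,.06]))
for r in vision.look_for("wrist","screw_seat"): print(r,at_z(d,r["point"],.059))
E
```

```text
time: 1.27
position: [0.3618, -0.3723, 0.2631]
tool_rot: [0.978, 0.207, 0.0, 0.001]
ft_force: [-0.1, 0.1, 0.0]
grip_width: 0.0529
grip_force: 0.0
time: 1.93
position: [0.4704, -0.175, 0.2618]
tool_rot: [0.978, 0.207, -0.0, 0.0]
ft_force: [-0.1, 0.5, -0.1]
grip_width: 0.0522
grip_force: 0.0
[[ 0.0007 -0.9521 -0.3058  0.0847]
 [ 1.      0.0002  0.0017  0.0006]
 [-0.0016 -0.3058  0.9521 -0.1823]
 [ 0.      0.      0.      1.    ]] [121.9283 267.918 ]
{'point': [118.9, 273.4], 'conf': 0.68} [ 0.5252 -0.1541  0.059 ]
```

View pics/w1.png

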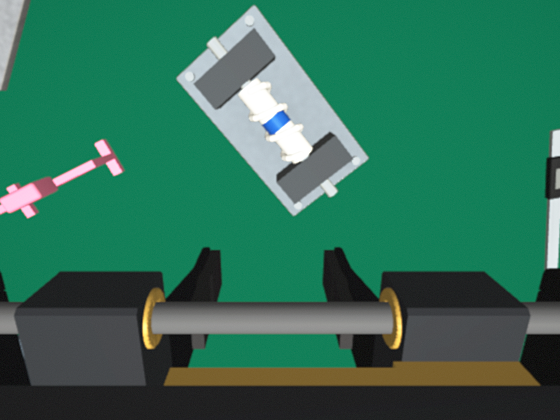

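The wrist view shows the blue groove at row 121, col 277, shaft stubs at (46,217) and (188,331), and block tops around (68,235) and (165,315). From these I'll get the axis.

```bash
python3 - <<'E'
from h import *
np.set_printoptions(precision=4,suppress=True)
d=snap("wrist");f=d["frame"];hsv=cv2.cvtColor(f,cv2.COLOR_RGB2HSV)
m=cv2.inRange(hsv,(105,120,60),(125,255,255));m[:, :200]=0;m[:,350:]=0;m[230:]=0
ys,xs=np.nonzero(m);b=(ys.mean(),xs.mean());print("blue",b,len(ys),at_z(d,b,.057))
a=at_z(d,(46,217),.045);c=at_z(d,(188,331),.045)
print("stub",a,c,(a+c)/2,np.degrees(np.arctan2(*(a-c)[1::-1])))
m=cv2.inRange(f.max(2),0,75);m[:, :170]=0;m[:,370:]=0;m[220:]=0
n,l,s,ce=cv2.connectedComponentsWithStats(m);B=[]
for i in range(1,n):
    if s[i,4]>500:
        r=cv2.minAreaRect(np.argwhere(l==i)[:,::-1].astype(np.float32));print(s[i],r)
        W=[at_z(d,p[::-1],.053)[:2] for p in cv2.boxPoints(r)];W=np.array(W);e=np.diff(np.r_[W,W[:1]],axis=0);print(W.mean(0),np.linalg.norm(e,axis=1),np.degrees(np.arctan2(e[:,1],e[:,0])));B.append(W.mean(0))
e=B[1]-B[0];print("mid",(B[0]+B[1])/2,np.linalg.norm(e),np.degrees(np.arctan2(e[1],e[0])))
E
```

```text
blue (np.float64(121.41846153846154), np.float64(275.1969230769231)) 325 [ 0.523  -0.1582  0.057 ]
stub [ 0.5677 -0.0723  0.045 ] [ 0.4789 -0.2495  0.045 ] [ 0.5233 -0.1609  0.045 ] 63.3597565376555Traceback (most recent call last):
  File "<stdin>", line 14, in <module>
IndexError: list index out of range
```

```bash
python3 -m handwheel '[[0.44,-1,0,0.0755],[0.44,-1,0,0.0755],[0.44,-1,0,0.0755],[0.44,-1,0,0.0755],[0.44,-1,0,0.0755],[0.44,-1,0,0.0755],[0.44,-1,0,0.0755],[0.44,-1,0,0.0755],[0.44,-1,0,0.0755],[0.44,-1,0,0.0755],[0.44,-1,0,0.0755],[0.44,-1,0,0.0755]]' 60
cat > leaf.py <<'E'
from h import *
np.set_printoptions(precision=4,suppress=True)
o=robot.get_obs();M=R.from_quat(o["tool_rot"]).as_matrix()
d=snap("wrist");f=d["frame"];hsv=cv2.cvtColor(f,cv2.COLOR_RGB2HSV)
m=cv2.inRange(hsv,(105,120,60),(125,255,255));n,l,s,c=cv2.connectedComponentsWithStats(m)
for i in range(1,n):
    if s[i,4]>80:
        W=np.array([at_z(d,p,.1)[:2] for p in np.argwhere(l==i)],np.float32)
        r=cv2.minAreaRect(W*1000);print(s[i],W.mean(0),r)
for r in vision.outline_of("wrist","leaf28_grip"):
    W=np.array([at_z(d,p,.066)[:2] for p in np.argwhere(r["mask"])]);w,v=np.linalg.eigh(np.cov(W.T));print(r["point"],W.mean(0),w**.5,np.degrees(np.arctan2(v[1,1],v[0,1])))
print(o["position"],"yaw",np.degrees(np.arctan2(M[1,0],M[0,0])),o["q"])
import sys
save(d,sys.argv[1])
E
python3 leaf.py w2.png
```

```text
time: 3.08
position: [0.4704, 0.1518, 0.2621]
tool_rot: [1.0, -0.031, -0.0, 0.0]
ft_force: [0.6, 0.2, 0.5]
grip_width: 0.0518
grip_force: 0.0
[540 101  20  20 192] [ 0.521  -0.1198] ((520.3763427734375, -120.344970703125), (13.07503604888916, 20.572093963623047), 41.3691291809082)
[234 116  19  47 838] [0.515  0.1756] ((514.587646484375, 175.8549041748047), (17.524600982666016, 44.33917236328125), 85.52973175048828)
[267.1, 41.8] [0.3746 0.4304] [0.0077 0.019 ] 133.24232409874017
[240.9, 225.0] [0.3969 0.2105] [0.0059 0.01  ] 74.70626171510237
[131.8, 244.5] [0.5193 0.1757] [0.0079 0.0433] 176.00118246023786
[250.0, 366.1] [0.3704 0.0555] [0.0149 0.04  ] 138.39869364257456
[0.4704 0.1518 0.2621] yaw -3.5303348251549815 [ 0.0861  0.2771  1.6756 -0.0008  1.1891  1.7188]
```

View pics/w2.png

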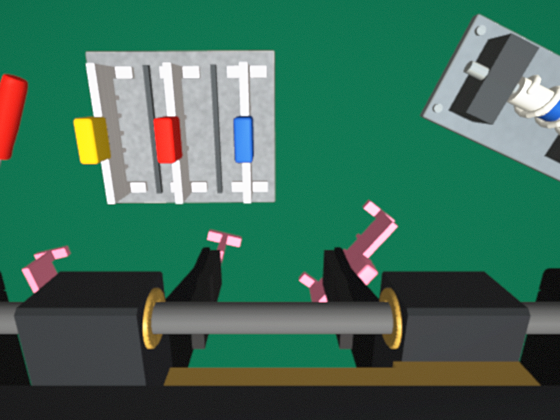

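The wrist view shows the blue leaf's grip at row 140, col 243. It measures 44×17.5 mm at z=0.1, as specified, centred at (0.515, 0.176), and the tool yaw is aligned. I'll go down and grip.

```bash
python3 -m handwheel '[[0.143,-0.089,0,0.002],[0.143,-0.089,0.05,0.002],[0.143,-0.089,0.15,0.002],[0.143,-0.089,0.25,0.002],[0.143,-0.089,0.35,0.002],[0.143,-0.089,0.42,0.002],[0.143,-0.089,0.49,0.002],[0.143,-0.089,0.55,0.002],[0.143,-0.089,0.58,0.002],[0.143,-0.089,0.607,0.002],[0.143,-0.089,0.607,0.002],[0.143,-0.089,0.607,0.002]]' 60
python3 -m handwheel '[[0,0,0,0],[0,0,0,0],[0,0,0,0],[0,0,0,0],[0,0,0,0],[0,0,0,0],[0,0,0,0],[0,0,0,0]]' 0 40
```

```text
time: 4.18
position: [0.515, 0.1771, 0.0805]
tool_rot: [0.999, -0.037, 0.0, -0.0]
ft_force: [-0.2, 0.1, -0.0]
grip_width: 0.0521
grip_force: 0.0
time: 4.85
position: [0.5145, 0.1775, 0.0803]
tool_rot: [0.999, -0.036, 0.0, 0.0]
ft_force: [-0.4, 0.0, 2.0]
grip_width: 0.0164
grip_force: 40.0
```

```bash
python3 -m handwheel '[[0,0,-0.1,0],[0,0,-0.2,0],[0,0,-0.3,0],[0,0,-0.4,0],[0,0.1,-0.5,0],[0,0.25,-0.5,-0.02],[0,0.4,-0.5,-0.04],[0,0.5,-0.5,-0.06],[0,0.5,-0.5,-0.06],[0,0.5,-0.5,-0.06]]' 0 40
python3 - <<'E'
from h import *
o=robot.get_obs();M=R.from_quat(o["tool_rot"]).as_matrix()
y=np.arctan2(M[1,0],M[0,0]);print(o["position"],np.degrees(y),o["grip_width"])
print(M.T@(np.array([.5225,-.157,.2])-o["position"])/.3,"turn",(y-np.radians(63.2))/2/np.pi)
E
```

```text
time: 5.68
position: [0.503, 0.0253, 0.2297]
tool_rot: [0.989, 0.15, -0.001, 0.0]
ft_force: [-0.4, 0.5, -2.6]
grip_width: 0.0164
grip_force: 40.0
[0.5029868  0.02533812 0.22969543] 17.267329531693353 0.01639743705698843
[-0.11815837  0.5997019   0.09918755] turn -0.1275907513008518
```

```bash
python3 -m handwheel '[[-0.02,0.1,0,-0.02],[-0.05,0.22,0,-0.04],[-0.08,0.34,0,-0.06],[-0.1,0.45,0,-0.08],[-0.118,0.53,0,-0.098],[-0.118,0.58,0,-0.115],[-0.118,0.6,0,-0.1276],[-0.118,0.6,0.05,-0.1276],[-0.118,0.6,0.1,-0.1276],[-0.118,0.6,0.1,-0.1276],[-0.118,0.6,0.1,-0.1276]]' 0 40
cat > chk.py <<'E'
from h import *
import sys
np.set_printoptions(precision=4,suppress=True)
o=robot.get_obs();M=R.from_quat(o["tool_rot"]).as_matrix()
y=np.degrees(np.arctan2(M[1,0],M[0,0]));print(o["position"],y)
t=snap("top");w=snap("wrist");s=snap("side")
print("seat in wrist/top/side",proj(w,[.5225,-.157,.059]),proj(t,[.5225,-.157,.059]),proj(s,[.5225,-.157,.059]))
hsv=cv2.cvtColor(t["frame"],cv2.COLOR_RGB2HSV);m=cv2.inRange(hsv,(105,120,60),(125,255,255));n,l,st,c=cv2.connectedComponentsWithStats(m)
for i in range(1,n):
    if st[i,4]>15: print("top blue",c[i][::-1],st[i,4])
A=cv2.resize(w["frame"],(400,300));B=cv2.resize(s["frame"][110:230,230:390],(400,300),interpolation=cv2.INTER_CUBIC)
cv2.imwrite("pics/"+sys.argv[1],np.hstack([A,B])[...,::-1])
E
python3 chk.py c1.png
```

```text
time: 6.6
position: [0.5232, -0.1529, 0.199]
tool_rot: [0.851, 0.525, -0.001, -0.002]
ft_force: [0.1, 0.2, -1.7]
grip_width: 0.0164
grip_force: 40.0
[ 0.5232 -0.1529  0.199 ] 63.40366123583134
seat in wrist/top/side [190.3647 271.1694] [209.5331 386.7836] [169.4165 306.7124]
top blue [159.0833 557.2917] 72
top blue [209.9333 386.15  ] 60
```

View pics/c1.png

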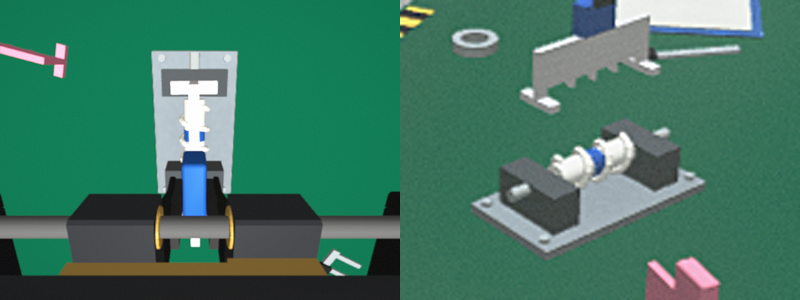

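The side part shows the leaf (grip at row 15, col 595) level, parallel to and above the screw; in the wrist part the blue groove (row 135, col 195) straddles the blade just where predicted. I'll lower to 9 mm above seating.

```bash
python3 -m handwheel '[[0,0,0.04,0],[0,0,0.09,0],[0,0,0.14,0],[0,0,0.19,0],[0,0,0.22,0],[0,0,0.233,0],[0,0,0.233,0],[0,0,0.233,0]]' 0 40
python3 chk.py c2.png
```

```text
time: 7.42
position: [0.5246, -0.1546, 0.1309]
tool_rot: [0.851, 0.526, 0.0, 0.001]
ft_force: [-0.4, 0.1, -2.2]
grip_width: 0.0165
grip_force: 40.0
[ 0.5246 -0.1546  0.1309] 63.40485039935872
seat in wrist/top/side [212.9569 269.2395] [209.5331 386.7836] [169.4165 306.7124]
top blue [159.0833 557.2917] 72
```

View pics/c2.png

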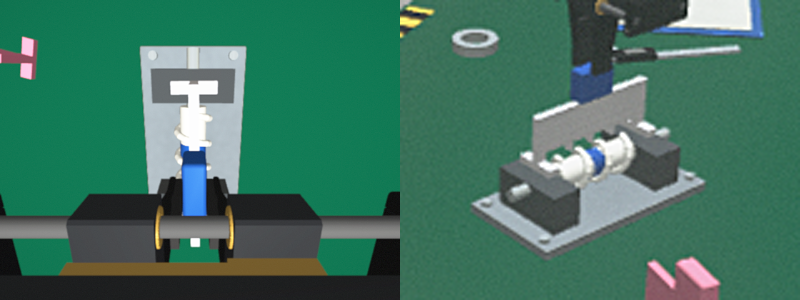

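Feet lie centred across the block (foot cols 170–218, block 152–235), and the teeth stand over the grooves. I'll shift 2.4 mm back along the screw and lower gently.

```bash
python3 -m handwheel '[[-0.008,0,0,0],[-0.008,0,0.01,0],[-0.008,0,0.017,0],[-0.008,0,0.023,0],[-0.008,0,0.028,0],[-0.008,0,0.028,0],[-0.008,0,0.028,0]]' 0 40
python3 -m handwheel '[[0,0,0.003,0],[0,0,0.006,0],[0,0,0.006,0],[0,0,0.006,0]]' 0 40
```

```text
time: 8.15
position: [0.5227, -0.1565, 0.1217]
tool_rot: [0.851, 0.526, -0.0, -0.0]
ft_force: [0.1, -0.3, -2.5]
grip_width: 0.0169
grip_force: 40.0
time: 8.48
position: [0.5232, -0.1567, 0.1213]
tool_rot: [0.851, 0.526, 0.0, 0.001]
ft_force: [-1.5, 1.0, 5.2]
grip_width: 0.0164
grip_force: 40.0
```

Contact came at z=0.1213, exactly the seated height. I'll press a little further and hold.

```bash
python3 -m handwheel '[[0,0,0.004,0],[0,0,0.006,0],[0,0,0.006,0],[0,0,0.006,0],[0,0,0.006,0]]' 0 40
```

```text
time: 8.9
position: [0.5235, -0.1568, 0.1211]
tool_rot: [0.851, 0.526, 0.001, 0.001]
ft_force: [-3.8, 1.4, 16.4]
grip_width: 0.0165
grip_force: 40.0
```

Pressed with 16–18 N at seated height. Relax, open, rise straight up.

```bash
python3 -m handwheel '[[0,0,-0.005,0],[0,0,-0.01,0],[0,0,-0.01,0]]' 0 40
python3 -m handwheel '[[0,0,0,0],[0,0,0,0],[0,0,0,0],[0,0,0,0],[0,0,0,0],[0,0,0,0],[0,0,-0.05,0],[0,0,-0.12,0],[0,0,-0.22,0],[0,0,-0.32,0],[-0.1,0,-0.42,0],[-0.2,0,-0.5,0],[-0.25,0,-0.5,0],[-0.25,0,-0.5,0],[-0.25,0,-0.5,0]]' 60
python3 chk.py c3.png; python3 - <<'E'
from h import *
d=snap("wrist");hsv=cv2.cvtColor(d["frame"],cv2.COLOR_RGB2HSV);m=cv2.inRange(hsv,(105,120,60),(125,255,255));n,l,s,c=cv2.connectedComponentsWithStats(m)
for i in range(1,n):
    if s[i,4]>80:
        W=np.array([at_z(d,p,.144)[:2] for p in np.argwhere(l==i)],np.float32);r=cv2.minAreaRect(W*1000);print(s[i],r)
        a=np.radians(63.3);v=W.mean(0)-[.5225,-.157];print(v@[np.cos(a),np.sin(a)],v@[-np.sin(a),np.cos(a)])
E
```

```text
time: 9.15
position: [0.523, -0.1566, 0.1214]
tool_rot: [0.851, 0.525, 0.0, 0.0]
ft_force: [-0.1, 0.7, -0.5]
grip_width: 0.0162
grip_force: 40.0
time: 10.4
position: [0.4888, -0.2238, 0.2713]
tool_rot: [0.851, 0.525, 0.0, -0.0]
ft_force: [-0.3, 0.5, -0.7]
grip_width: 0.0523
grip_force: 0.0
[ 0.4888 -0.2238  0.2713] 63.288074561905454
seat in wrist/top/side [103.1926 271.7774] [209.5331 386.7836] [169.4165 306.7124]
top blue [205.5799 396.4521] 219
top blue [211.8611 384.8889] 36
[ 261   82   24   52 1038] ((522.2763061523438, -158.13868713378906), (41.554588317871094, 19.493295669555664), 63.50012969970703)
-0.00017622643703443685 -0.0010799162064328322
```

View pics/c3.png

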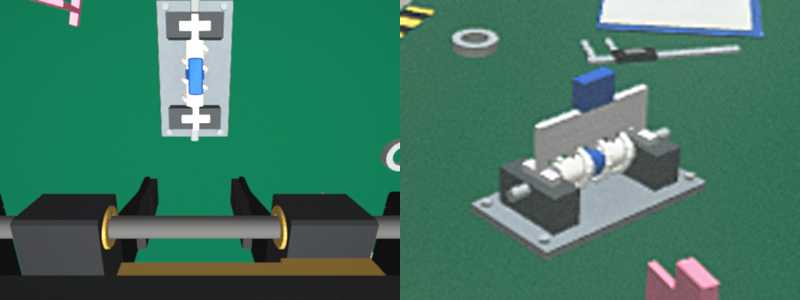

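The released leaf stands upright along the screw, with both feet on the blocks. Its grip is at wrist part row 75, col 195, within about 1 mm of the point over the blue groove, and the gripper is clear.

```bash
python3 -c "
from rig import job
print(job.hand_in())"
```

```text
the job is handed in; nothing more can be done
None
```

The blue leaf stands released in the thread over the blue groove, feet on both rest blocks, after a press of about 16 N. I didn't touch the yellow or red leaves, and the job was handed in at about 11 s with no verdict shown.

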